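Snap the clay paddle onto the drying stand's eye

ROBOT

A 6-joint arm with a two-finger parallel gripper is mounted at the origin on the work surface. World frame = base frame: x ahead of the robot, y to its left, z up, the work surface at z = 0. Lengths are in m, angles in rad, forces in N, time in s.
With the tool pointing down it reaches from about 0.35 to 0.975 m from the base axis. Payload 4.9 kg.
Tool frame: the origin (TCP) lies on the centre line of the jaws, within the pads' length; the fingertips stand 19 mm ahead of it and the grasp point (between the pads) is the TCP (ctrl.tip_extent is the distance from the TCP to the fingertips, in m); z points along the fingers, y is the direction in which the jaws open and shut (so a half turn about z gives the same grasp; the last joint's range is limited). The gripper opens to 85 mm and grips with 20 to 120 N. Pads are 22 mm wide; open, the fingers measure 114 mm over their backs; the gripper's body (76 mm by 85 mm) begins 54 mm behind the grasp point. The pads swing forward as they close: fully open they stand 13 mm farther back than shut.
Start: joints at [0.99, 0.053, 1.613, -0, 1.476, -0.119], TCP at [0.278, 0.56, 0.25] pointing down, gripper open.
Joint ranges: [-3.01, 3.01], [-1.01, 2.22], [0.06, 2.58], [-1.02, 4.17], [0.09, 2.62], [-3.14, 3.14]. Speed limits (rad/s): [2.57, 2.57, 3.14, 3.14, 3.14, 3.14].

INTERFACE

Orientations are given as a 3x3 rotation matrix whose columns are the frame's x, y, z axes.
In Python, from workcell import ctrl gives the robot as it stands.
- The arm moves only by the tool carry_out, never from a script. Its argument "commands" is a list that holds one entry, the list of rows, each a list of 6 numbers: the shift along the tool's x, y, z in units of 25 mm (1.0 is 25 mm), then the turn, a rotation vector about the tool's x, y, z in units of 6 degrees (1.0 is 6 degrees). A call has 1 to 20 rows; each row shifts and turns the pose as measured when the row begins, along the tool's axes as they then stand; what a row does not reach is not made up. A row lasts 1/12 s, in which the tool goes at most 41.7 mm and 7.16 degrees, less where a joint would pass 70% of its speed; a pose out of reach is approached as far as the arm can. A call is refused whole if a number of a shift passes 1 or a number of a turn 1, either way. A call with a gripper value outside its range is refused whole. "jaw" is the opening, from 0 (shut) to 1 (fully open), set as the call begins (left out, the last holds). The fingers move at their own pace and stop on an object; "force" is the grip in N (left out, the last holds). Time passes only in rows, so rows that do not move let the fingers close. It gives the time, the measured TCP pose, the force and the opening at its end, in the units of the state.
- ctrl.sense(): the state, without advancing time (a new reading comes with each control period).
- ctrl.capture(name): name is "scene" or "side" or "wrist"; returns a dict with "pixels" (480x640x3 uint8, red, green, blue), "fx", "fy", "cx", "cy" (pixels), "R" (3x3) and "t" (3): a world point X has camera coordinates R X + t. Camera axes: x right, y down, z forward; pixel columns grow to the right and rows downward; lengths in m; the calibration is good to about 2 mm. A picture is of the moment at which its call begins. There is no depth.
- ctrl.finish_job(): hands the job in, once; it reports no verdict.
Trained networks look in a picture, given as the dict that the camera call returned (one of the last four; its "shot" number tells which), for a name from the list of things; names that differ only in an ending like _2 or _b are one class to them, and where a whole thing is asked for, a point or a joint stands for the part that bears it (a point fixed in the world has none). Each returns a list of dicts, best first, with "confidence" (0 to 1); they miss things now and then, are a little off and sometimes report something else, mostly with a low value. They report only what shows in the picture. A call takes as long as a camera call. They do not tell look-alikes from the thing itself.
- ctrl.spot_in(picture, thing): "extent" ([left, top, width, height] in pixels, round what is visible of it).
The state is a dict: "t": time; "q": joint angles; "qd": joint speeds; "tau": joint torques, N m; "tcp_pos": TCP position; "orientation": TCP orientation; "ft_force": force on the tool from outside, world axes, zero at the start; "wrist_torque": the same for the moment, N m; "opening": opening from 0.0 (shut) to 1.0 (fully open).
Only numpy, scipy, OpenCV 4.12 (cv2) and the standard library are available. Lean on these libraries where they do the work, as an engineer would, in place of code of your own. Each camera call takes 0.05 s, during which the arm holds its last target. There are 200 camera calls.

TASK

Take the wooden clay paddle out of its block by the finger tab and clip its snap hook onto the steel eye of the drying stand: press the sprung gate onto the eye's front bar, gently and by feel, until the bar is inside the hook and the gate snaps shut behind it. Then give it a light upward tug so that the shut gate bears against the bar and proves that it is locked, and leave the paddle hanging from the eye, let go and at rest. Never load the eye hard, and leave the other things where they are.

Things in the scene. Friction and masses are not known exactly. Their poses are not given: they have to be found in the camera images.
- paddle: Loose clay paddle with a snap hook, 170 g (+-20 %), 201 mm tall, upright in its block. Origin: centre of the blade's underside; z up along the paddle, x to the side on which the hook opens. Below, in mm of this frame: wooden blade 12 (x) x 40 (y), z 0 to 95; 13 mm collar to z 111; hook of 8 mm round steel, an upside-down J in the x-z plane with its spine at x 0.
- tab (a point): Middle of the flat steel finger tab on top of the hook, at x 12, y 0, z 178 of the paddle: 24 (x) x 12 (y) x 45 mm (z 156 to 201). Pinch it from above across its 12 mm, that is along the paddle's y, firmly (about 60 N). In its slot the paddle leans a little (up to 0.05 rad). Let go on the eye, it swings for about 3 s and then hangs leaning some 0.15 rad.
- hook_seat (a point): On the paddle at x 12, y 0, z 148: where the bar's axis lies when the paddle hangs by the crest (inside top of the hook, z 151). The hook's nose leg is at x 24, down to z 124, then flared out to x 29 (lowest point z 114). The mouth faces down between spine and nose, its middle at x 12, 16 mm wide inside.
- gate (a joint): Sprung gate across the mouth: a 5 mm pin hinged at the spine (paddle x 2, z 125). 0 rad = shut; swings only up into the hook, to 1.4. A bar pressed up on it from below at mid-mouth needs 5 to 8 N. Once the bar's axis is 14 to 18 mm above the hinge the gate snaps shut and the force is gone (at half force it is still open and a pull would jam it); the rigid crest is met at 23 mm.
- stand: Fixed drying stand. Origin: on the table exactly below the middle of the eye's front bar; z up. Base plate 150 x 160 x 10 mm (x 0 to 150); 16 mm round post at x 85, 255 mm tall; clamped on it a bracket with the eye, a level D-loop of 6 mm steel rod reaching towards -x. Bring the paddle down with its axes parallel to the stand's: nose inside the eye (x > 0), spine and blade in front (x < 0).
- eye_foot (a point): Same point as the stand's origin, below the middle of the front bar. The bar lies along y, -22 to 22 mm, at x 0; side rods run from its ends to the bracket at x 65. The bracket may be clamped anywhere: the bar's axis is 180 to 220 mm above the table; its height is NOT reported and must be felt or seen. Do not load the eye beyond 22 N (the robot itself: 5 N).
- block: Fixed wooden tool block, 60 mm tall, x -70 to 30, y -35 to 35 mm. Origin: on the table below the middle of the paddle's slot (15 x 43 mm, 48 mm deep, floor 12 mm above the table). The paddle's axes are parallel to the block's. A smaller slot at x -50 holds the rib.
- rib: Bystander: small dark wooden rib, 8 x 30 x 95 mm, upright in the block's small slot; origin at the centre of its underside.
- jar: Bystander: glass jar 52 mm wide, 75 mm tall, between block and stand; origin at the centre of its underside.
- bowl: Bystander: green bowl 130 mm wide, 55 mm tall, on the robot's left; origin at the centre of its underside.
- brush: Bystander: paint brush lying on the canvas close to the robot, on its left; origin at its underside.
There are look-alikes about, which are no part of the job. What is shaped like the stand but blue is not meant.

How it is judged:
By the outcome, as a careful person would: the job done as asked, in the order asked, and still so for the second after the job is handed in, with the robot touching nothing.
It also fails if it takes over 72 s, if anything falls off the work surface, if the arm or the gripper's body presses on something with over 40 N, if the wrist force passes 120 N, or if a joint passes its speed limit or range.

## Working session

There is one attempt and no reset: what is moved stays moved. The work goes in short steps, Python scripts to look and compute and a tool call to move; the robot and the scene stay as the last step left them, time stands still between calls to the robot, and variables do not carry over. Pictures are saved under pics/ and viewed, about 8 in all and at most 12, crops included, and the job is handed in when it is done.

Besides the shell and the picture viewer there is one more tool, called as name([rows], argument=value, ...), one row to a line, values as JSON. carry_out: Moves the arm, as the interface text tells. Its arguments: {"type":"object","properties":{"commands":{"type":"array","items":{"type":"array","items":{"type":"array","items":{"type":"number"}}}},"jaw":{"type":"number"},"force":{"type":"number"}},"required":["commands"]}

```bash
mkdir -p pics; ls; python3 - <<'E'
from workcell import ctrl
import cv2,numpy as np
s=ctrl.sense(); print({k:np.round(v,3).tolist() for k,v in s.items()}, ctrl.tip_extent)
for n in("scene","side"):
    p=ctrl.capture(n); cv2.imwrite(f"pics/{n}0.png",p["pixels"][:,:,::-1])
    print(n,p["fx"],p["cx"],p["cy"],np.round(p["R"],4).tolist(),np.round(p["t"],4).tolist())
    for th in("paddle","tab","stand","block","rib","jar","bowl","brush","gate"):
        print(th,[(np.round(d["extent"],0).astype(int).tolist(),round(d["confidence"],2)) for d in ctrl.spot_in(p,th)])
E
```

```text
pics
{'t': 0.0, 'q': [0.99, 0.053, 1.614, -0.0, 1.476, -0.119], 'qd': [0.0, -0.001, 0.0, 0.0, 0.001, -0.0], 'tau': [0.001, -39.369, -37.017, -0.0, 0.007, 0.0], 'tcp_pos': [0.278, 0.559, 0.249], 'orientation': [[-0.895, 0.446, -0.001], [0.446, 0.895, -0.002], [0.0, -0.002, -1.0]], 'ft_force': [0.444, -0.118, -0.255], 'wrist_torque': [-0.043, -0.032, 0.038], 'opening': 1.0} 0.019
scene 569.3177951768918 316.16161572161326 238.04266461402054 [[-0.8556, 0.5174, 0.0136], [0.3487, 0.5957, -0.7236], [-0.3825, -0.6144, -0.6901]] [0.2822, -0.104, 1.4408]
paddle [([176, 156, 25, 58], 0.94)]
tab [([175, 157, 28, 59], 0.9), ([194, 246, 109, 144], 0.5)]
stand [([413, 314, 130, 148], 0.81), ([196, 247, 109, 145], 0.68)]
block [([179, 192, 58, 53], 0.88), ([196, 248, 108, 143], 0.47)]
rib [([211, 182, 7, 24], 0.49), ([179, 193, 54, 52], 0.17)]
jar [([224, 245, 25, 24], 0.57)]
bowl [([298, 401, 81, 77], 0.94)]
brush [([208, 183, 10, 23], 0.24)]
gate []
side 446.44541651717805 324.40569200387677 236.86815825930216 [[0.7175, -0.6964, -0.0142], [-0.4454, -0.443, -0.7781], [0.5356, 0.5646, -0.628]] [-0.2228, 0.3487, 0.7536]
paddle [([459, 241, 34, 70], 0.9)]
tab [([460, 241, 32, 69], 0.76)]
stand [([319, 152, 77, 112], 0.91), ([146, 146, 84, 115], 0.8), ([433, 290, 58, 64], 0.29)]
block [([430, 289, 59, 68], 0.79)]
rib [([448, 302, 18, 24], 0.71)]
jar [([384, 255, 20, 39], 0.92), ([316, 152, 83, 117], 0.4)]
bowl [([255, 176, 45, 31], 0.9)]
brush [([255, 251, 37, 64], 0.95)]
gate []
```

View pics/scene0.png

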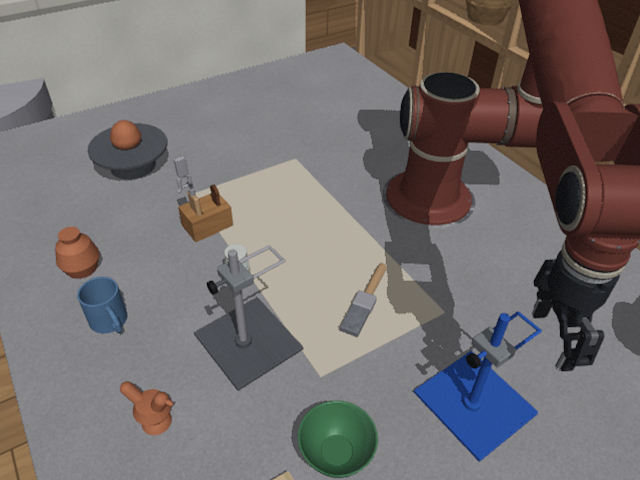

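View pics/side0.png

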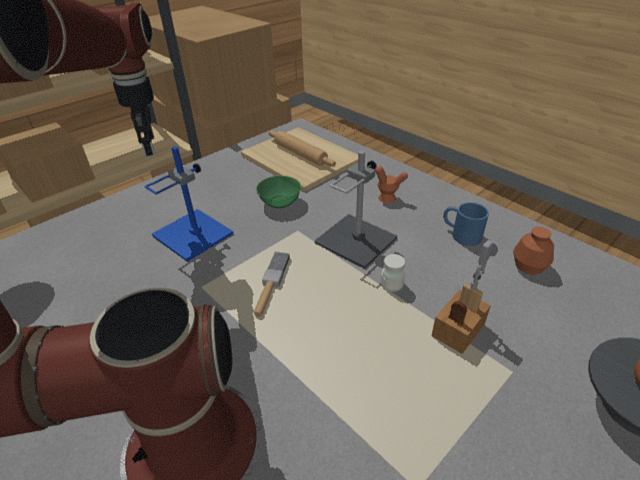

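The grey stand is the right one: it sits at about (245,340) in the scene view and (357,240) in the side view. The paddle stands in the block at scene (185,185) and side (476,275). The blue stand is the look-alike. I'll enlarge both crops to get exact corners.

```bash
python3 - <<'E'
import cv2,numpy as np
a=cv2.imread("pics/scene0.png");b=cv2.imread("pics/side0.png")
def crop(im,x,y,w,h,s):
    c=cv2.resize(im[y:y+h,x:x+w],None,fx=s,fy=s,interpolation=cv2.INTER_CUBIC)
    for k in range(0,w,10): cv2.line(c,(k*s,0),(k*s,5 if k%50 else 12),(0,0,255),1); cv2.putText(c,str(x+k),(k*s,20),0,.3,(0,0,255)) if k%20==0 else 0
    for k in range(0,h,10): cv2.line(c,(0,k*s),(5,k*s),(0,0,255),1); cv2.putText(c,str(y+k),(6,k*s+4),0,.3,(0,0,255)) if k%20==0 else 0
    return c
cv2.imwrite("pics/c1.png",np.hstack([crop(a,190,242,112,148,4)[:,:],crop(b,312,148,88,148,4)[:,:]]))
cv2.imwrite("pics/c2.png",np.hstack([crop(a,170,150,75,100,6)[:,:],crop(b,428,255,58,100,6)[:,:]]))
E
```

```text
(no output)
```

View pics/c1.png

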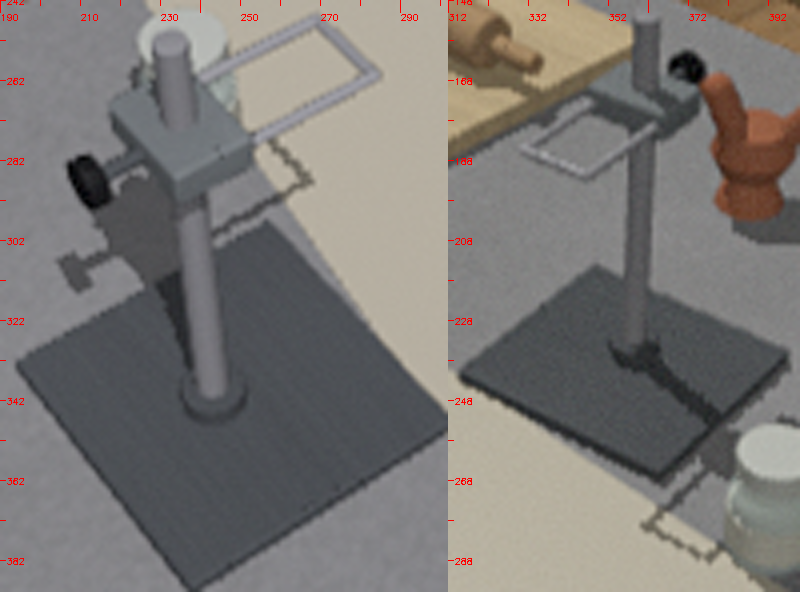

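View pics/c2.png

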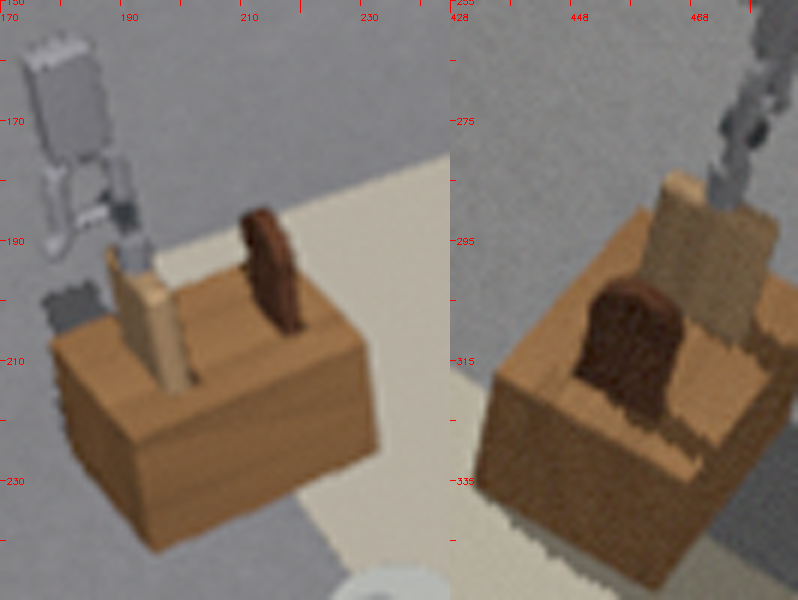

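```bash
cat > h.py <<'E'
import numpy as np,pickle
from scipy.optimize import least_squares
def proj(c,X):
    P=np.atleast_2d(X)@np.array(c["R"]).T+np.array(c["t"]); return P[:,:2]/P[:,2:]*[c["fx"],c["fy"]]+[c["cx"],c["cy"]]
def pose(p,L):
    L=np.atleast_2d(L);c,s=np.cos(p[2]),np.sin(p[2]); return np.c_[p[0]+c*L[:,0]-s*L[:,1],p[1]+s*L[:,0]+c*L[:,1],L[:,2]]
E
python3 - <<'E'
from h import *; from workcell import ctrl
cs={n:ctrl.capture(n) for n in("scene","side")}
pickle.dump({n:{k:v for k,v in c.items() if k!="pixels"} for n,c in cs.items()},open("cam.pkl","wb"))
S={"scene":[(0,-80,10,256.75,297.5),(0,80,10,302.5,348.75),(150,-80,10,193.75,333.2),(150,80,10,237.5,389),(85,0,255,233,251),(0,22,-1,284,260.5),(0,-22,-1,269.5,247.25)],
"side":[(0,80,10,315,241.75),(0,-80,10,365,266.3),(150,80,10,350,214.25),(150,-80,10,397,236),(85,0,255,362,152),(0,22,-1,330.5,185.5),(0,-22,-1,347,192.25)]}
B={"scene":[(30,35,60,192.5,223.8),(30,-35,60,178.7,207.2),(-70,35,60,231.2,207.2),(30,35,0,195.8,242),(-70,35,0,233.3,225.3)],
"side":[(-70,35,60,435.8,317),(-70,-35,60,468,335),(30,35,60,459.7,290),(-70,35,0,432.2,336.2),(-70,-35,0,462.2,353.3)]}
def res(p,D):
    r=[]
    for n,l in D.items():
        l=np.array(l,float); L=l[:,:3]/1000; L[:,2]=np.where(L[:,2]<0,p[3],L[:,2])
        r.append(proj(cs[n],pose(p,L))-l[:,3:])
    return np.vstack(r)
for nm,D in(("stand",S),("block",B)):
    best=min((least_squares(lambda p:res(p,D).ravel(),[.6,0,y,.2],loss="soft_l1") for y in(-2,0,2,3)),key=lambda o:o.cost)
    print(nm,np.round(best.x,4),best.cost); print(np.round(res(best.x,D),1).tolist())
for n in cs: print(n, )
b=best.x
for n in cs: print(n,proj(cs[n],pose(b,[[.012,0,.213],[.012,0,.168],[0,0,.107]])).round(1).tolist())
E
```

```text
stand [0.5142 0.1618 0.1225 0.199 ] 9.854305116445603
[[0.0, -1.4], [0.9, -2.2], [-0.8, -1.5], [-0.5, -0.3], [-1.0, 1.0], [-0.9, 0.3], [-0.8, -0.5], [-1.8, -1.3], [-0.9, 0.1], [-2.2, -0.7], [0.1, -0.5], [-0.9, -0.2], [-0.1, 0.2], [-0.9, 0.0]]
block [ 0.5434 -0.1783  0.1017  0.2   ] 5.084421375829725
[[-0.8, -0.3], [-1.5, -0.3], [-0.6, -0.9], [-0.5, 0.8], [-0.5, 0.2], [-0.8, 0.4], [-0.2, 0.4], [-1.2, -0.8], [-1.4, 0.6], [-0.0, 1.4]]
scene
side
scene [[181.4, 156.7], [184.5, 174.0], [193.4, 194.0]]
side [[486.1, 244.5], [481.0, 262.8], [471.9, 289.0]]
```

Stand at (0.514, 0.162), yaw 0.12, with the bar at about 0.199 m. Block at (0.543, -0.178), yaw 0.10. These fit the given sizes and reach, so I'll move above the tab.

carry_out([
  [[0,0,-0.9,0,0,-0.9],[0,0,-0.9,0,0,-0.9],[0,0,-0.9,0,0,-0.9],[0,0,-0.9,0,0,-0.9],[0,0,-0.9,0,0,-0.9],[0,0,-0.5,0,0,-0.9]],
])

```text
t: 1.6
tcp_pos: [0.2773, 0.5576, 0.3732]
orientation: [[-0.992, -0.129, -0.007], [-0.129, 0.992, -0.011], [0.009, -0.01, -1.0]]
ft_force: [0.1, 1.0, 0.9]
opening: 1.003
```

carry_out([
  [[-0.25,-0.95,0,0,0,0],[-0.25,-0.95,0,0,0,0],[-0.25,-0.95,0,0,0,0],[-0.25,-0.95,0,0,0,0],[-0.25,-0.95,0,0,0,0],[-0.25,-0.95,0,0,0,0],[-0.25,-0.95,0,0,0,0],[-0.25,-0.95,0,0,0,0],[-0.25,-0.95,0,0,0,0],[-0.25,-0.95,0,0,0,0],[-0.25,-0.95,0,0,0,0],[-0.25,-0.95,0,0,0,0],[-0.25,-0.95,0,0,0,0],[-0.25,-0.95,0,0,0,0],[-0.25,-0.95,0,0,0,0],[-0.25,-0.95,0,0,0,0],[-0.25,-0.95,0,0,0,0],[-0.25,-0.95,0,0,0,0],[-0.25,-0.95,0,0,0,0],[-0.25,-0.95,0,0,0,0]],
])

```text
t: 3.27
tcp_pos: [0.4712, 0.0879, 0.3833]
orientation: [[-0.99, -0.143, 0.006], [-0.143, 0.99, 0.002], [-0.006, 0.001, -1.0]]
ft_force: [0.2, 0.4, 1.0]
opening: 0.998
```

carry_out([
  [[-0.17,-1,0,0,0,0.2],[-0.17,-1,0,0,0,0.2],[-0.17,-1,0,0,0,0],[-0.17,-1,0,0,0,0],[-0.17,-1,0,0,0,0],[-0.17,-1,0,0,0,0],[-0.17,-1,0.2,0,0,0],[-0.17,-1,0.2,0,0,0],[-0.17,-1,0.2,0,0,0],[-0.17,-1,0.2,0,0,0],[-0.17,-0.9,0.2,0,0,0],[0,0,0,0,0,0]],
])

```text
t: 4.27
tcp_pos: [0.549, -0.1963, 0.359]
orientation: [[-0.996, -0.094, 0.011], [-0.094, 0.996, -0.0], [-0.011, -0.001, -1.0]]
ft_force: [-0.5, -0.1, -0.6]
opening: 0.999
```

```bash
python3 - <<'E'
from h import *; from workcell import ctrl; import cv2
b=[.5434,-.1783,.1017]
s=ctrl.sense(); print(s["t"],s["tcp_pos"],np.round(s["orientation"],3).tolist())
p=ctrl.capture("wrist"); im=p["pixels"][:,:,::-1].copy()
print(p["fx"],np.round(p["R"],3).tolist(),np.round(p["t"],3).tolist())
for n,D in (("c",[[x,y,.213] for x in(0,.024) for y in(-.006,.006)]),("blk",[[x,y,.06] for x in(-.07,.03) for y in(-.035,.035)])):
    q=proj(p,pose(b,D)); print(n,q.round(1).tolist())
    for u in q:
        if abs(u).max()<2000: cv2.circle(im,tuple(int(v) for v in u),3,(0,0,255),1)
for th in("tab","block","paddle"): print(th,[(np.round(d["extent"],0).tolist(),round(d["confidence"],2)) for d in ctrl.spot_in(p,th)])
cv2.imwrite("pics/w1.png",im)
E
```

```text
4.2667 [ 0.54898063 -0.19627324  0.35897962] [[-0.996, -0.094, 0.011], [-0.094, 0.996, -0.0], [-0.011, -0.001, -1.0]]
359.23664955404513 [[-0.093, 0.996, -0.001], [0.958, 0.09, 0.273], [0.272, 0.025, -0.962]] [0.249, -0.574, 0.338]
c [[340.2, 224.3], [355.8, 224.2], [340.1, 253.9], [355.3, 253.8]]
blk [[308.2, 132.5], [370.3, 131.9], [309.8, 219.2], [368.0, 218.7]]
tab [([324.0, 191.0, 33.0, 70.0], 0.96)]
block [([318.0, 186.0, 42.0, 74.0], 0.74), ([304.0, 134.0, 66.0, 84.0], 0.66)]
paddle [([318.0, 185.0, 40.0, 74.0], 0.56)]
```

View pics/w1.png

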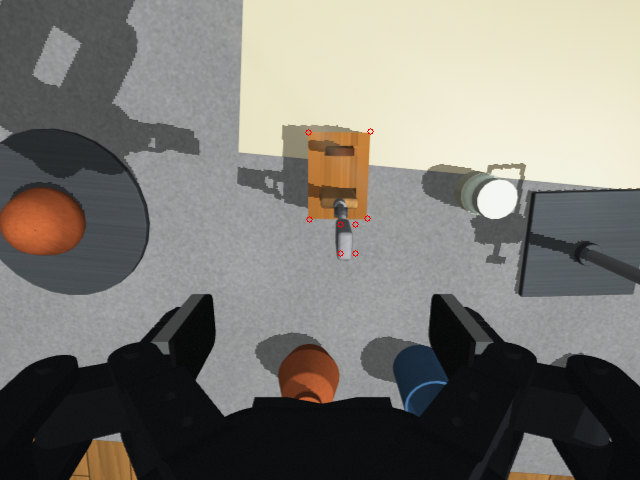

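The block overlay matches to about 2 px. The tab top shows at (337–352, 233–260), so it leans about 5 mm to +x and 2 mm to -y. I'll correct for that and descend.

carry_out([
  [[-0.22,0.33,0,0,0.1,-0.05],[-0.22,0.33,0,0,0,0],[0,0,0.7,0,0,0],[0,0,0.9,0,0,0],[0,0,0.9,0,0,0],[0,0,0.6,0,0,0],[0,0,0,0,0,0]],
], jaw=0.6)

```text
t: 5.05
tcp_pos: [0.5633, -0.1631, 0.2888]
orientation: [[-0.993, -0.115, 0.015], [-0.116, 0.993, -0.004], [-0.015, -0.005, -1.0]]
ft_force: [0.2, 0.0, -0.8]
opening: 0.602
```

```bash
python3 - <<'E'
from h import *; from workcell import ctrl; import cv2
b=[.5434,-.1783,.1017]
s=ctrl.sense(); T=np.array(s["tcp_pos"]);O=np.array(s["orientation"]); print(s["t"],T,O.round(3).tolist())
p=ctrl.capture("wrist"); im=p["pixels"][:,:,::-1].copy()
tgt=np.array([.5600,-.1786,.192]); print("tool delta/25mm",(O.T@(tgt-T)/.025).round(2))
for dz in (0,-.02): print(proj(p,[tgt+[0,0,dz]]).round(0))
q=proj(p,pose(b,[[x+.0055,y-.002,.213] for x in(0,.024) for y in(-.006,.006)])); print(q.round(1).tolist())
for u in q: cv2.circle(im,tuple(int(v) for v in u),3,(0,0,255),1)
cv2.imwrite("pics/w2.png",im)
E
```

```text
5.05 [ 0.56325924 -0.16308955  0.28878758] [[-0.993, -0.115, 0.015], [-0.116, 0.993, -0.004], [-0.015, -0.005, -1.0]]
tool delta/25mm [ 0.26 -0.58  3.87]
[[302. 240.]]
[[303. 232.]]
[[288.9, 231.6], [309.9, 231.9], [289.4, 270.8], [309.7, 271.1]]
```

View pics/w2.png

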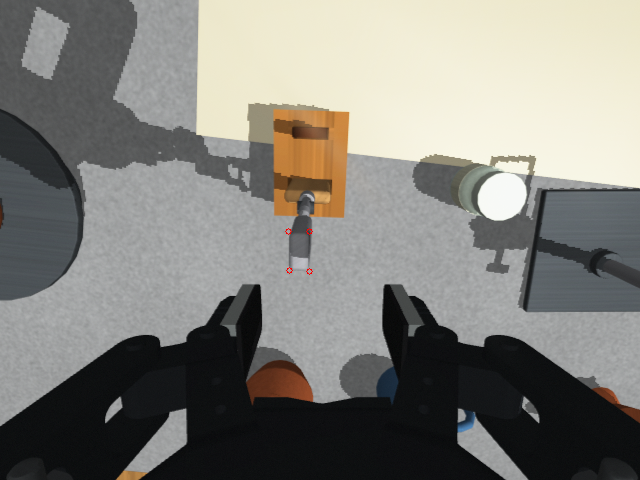

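The tab overlay matches (289–309, end edge at 271). I'll correct sideways and descend.

carry_out([
  [[0.06,-0.3,0,0,0.14,0.1],[0.06,-0.3,0.5,0,0,0],[0,0,0.6,0,0,0],[0,0,0.6,0,0,0],[0,0,0.3,0,0,0],[0,0,0,0,0,0],[0,0,0,0,0,0]],
])

```text
t: 5.68
tcp_pos: [0.5655, -0.18, 0.2426]
orientation: [[-0.994, -0.106, 0.01], [-0.106, 0.994, -0.01], [-0.009, -0.011, -1.0]]
ft_force: [-0.1, -0.2, -0.1]
opening: 0.602
```

```bash
python3 - <<'E'
from h import *; from workcell import ctrl
s=ctrl.sense(); T=np.array(s["tcp_pos"]);O=np.array(s["orientation"]); print(s["t"],T.round(4),O.round(3).tolist())
print("tool delta/25mm",(O.T@(np.array([.5600,-.1786,.192])-T)/.025).round(2))
E
```

```text
5.6833 [ 0.5655 -0.18    0.2426] [[-0.994, -0.106, 0.01], [-0.106, 0.994, -0.01], [-0.009, -0.011, -1.0]]
tool delta/25mm [0.23 0.1  2.02]
```

carry_out([
  [[0.1,0.05,0.4,-0.1,0.1,0],[0.1,0.05,0.5,0,0,0],[0,0,0.5,0,0,0],[0,0,0.5,0,0,0],[0,0,0.2,0,0,0],[0,0,0,0,0,0],[0,0,0,0,0,0]],
])

```text
t: 6.27
tcp_pos: [0.5596, -0.1781, 0.1847]
orientation: [[-0.994, -0.105, -0.003], [-0.105, 0.994, 0.0], [0.003, 0.001, -1.0]]
ft_force: [-0.1, -0.4, 0.3]
opening: 0.601
```

```bash
python3 - <<'E'
from h import *; from workcell import ctrl
s=ctrl.sense(); T=np.array(s["tcp_pos"]);O=np.array(s["orientation"]); print(s["t"],T.round(4),O.round(3).tolist())
print("tool delta/25mm",(O.T@(np.array([.5600,-.1786,.192])-T)/.025).round(2))
E
```

```text
6.2667 [ 0.5596 -0.1781  0.1847] [[-0.994, -0.105, -0.003], [-0.105, 0.994, 0.0], [0.003, 0.001, -1.0]]
tool delta/25mm [-0.01 -0.02 -0.29]
```

carry_out([
  [[0,0,-0.25,0,0,0],[0,0,0,0,0,0]],
])

```text
t: 6.43
tcp_pos: [0.5596, -0.1781, 0.1914]
orientation: [[-0.994, -0.105, -0.003], [-0.105, 0.994, 0.0], [0.003, 0.001, -1.0]]
ft_force: [0.8, -0.6, -0.1]
opening: 0.601
```

carry_out([
  [[0,0,0,0,0,0],[0,0,0,0,0,0],[0,0,0,0,0,0],[0,0,0,0,0,0],[0,0,0,0,0,0],[0,0,0,0,0,0],[0,0,0,0,0,0],[0,0,0,0,0,0]],
], jaw=0, force=60)

```text
t: 7.1
tcp_pos: [0.5607, -0.1786, 0.1943]
orientation: [[-0.994, -0.105, 0.001], [-0.105, 0.994, -0.001], [-0.001, -0.002, -1.0]]
ft_force: [0.7, 0.6, -0.9]
opening: 0.133
```

carry_out([
  [[0,0,-0.3,0,0,0],[0,0,-0.5,0,0,0],[0,0,-0.7,0,0,0],[0,0,-0.8,0,0,0],[0,0,-0.8,0,0,0],[0,0,-0.8,0,0,0],[0,0,-0.4,0,0,0],[0,0,0,0,0,0],[0,0,0,0,0,0]],
])

```text
t: 7.85
tcp_pos: [0.5612, -0.1779, 0.311]
orientation: [[-0.994, -0.105, 0.006], [-0.105, 0.994, -0.001], [-0.006, -0.002, -1.0]]
ft_force: [-1.0, -0.0, -1.7]
opening: 0.134
```

```bash
python3 - <<'E'
from h import *; from workcell import ctrl; import cv2
s=ctrl.sense(); T=np.array(s["tcp_pos"]);O=np.array(s["orientation"]); print(s["t"],T.round(4),O.round(3).tolist(),s["ft_force"],s["opening"])
ims=[]
for n in("scene","side"):
    p=ctrl.capture(n); u=proj(p,[T-[0,0,.05]])[0].astype(int); print(n,u)
    # expected: paddle aligned with the tool, tab middle = T
    x,y=max(u[0]-33,0),max(u[1]-60,0); c=cv2.resize(p["pixels"][y:y+100,x:x+66,::-1],None,fx=6,fy=6,interpolation=cv2.INTER_CUBIC); print(n,x,y); ims.append(c)
cv2.imwrite("pics/g1.png",np.hstack(ims))
E
```

```text
7.85 [ 0.5612 -0.1779  0.311 ] [[-0.994, -0.105, 0.006], [-0.105, 0.994, -0.001], [-0.006, -0.002, -1.0]] [-1.00199049 -0.02323101 -1.66952152] 0.13421799399480547
scene [174 137]
scene 141 77
side [494 222]
side 461 162
```

View pics/g1.png

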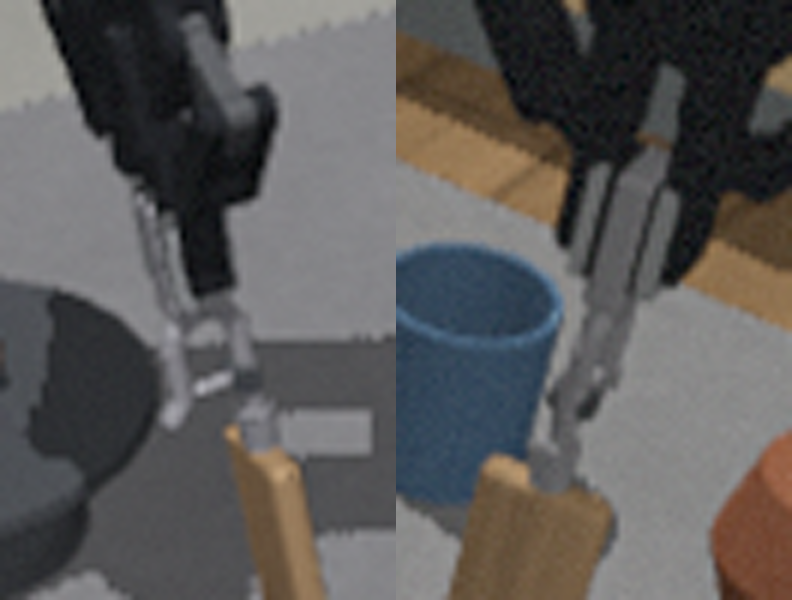

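The grasp is firm (opening 0.134) and the weight reads about 1.7 N. Next I'll carry the paddle to above the eye.

carry_out([
  [[0,0.4,-0.2,0,0,0],[0.03,0.8,-0.1,0,0,-0.1],[0.03,0.9,0,0,0,-0.07],[0.03,0.9,0,0,0,0],[0.03,0.9,0,0,0,0],[0.03,0.9,0,0,0,0],[0.03,0.9,0,0,0,0],[0.03,0.9,0,0,0,0],[0.03,0.9,0,0,0,0],[0.03,0.9,0,0,0,0],[0.03,0.9,0,0,0,0],[0.03,0.9,0,0,0,0],[0.03,0.9,0,0,0,0],[0.03,0.9,0,0,0,0],[0.03,0.7,0,0,0,0],[0.03,0.4,0,0,0,0],[0,0,0,0,0,0],[0,0,0,0,0,0]],
])

```text
t: 9.45
tcp_pos: [0.4934, 0.1704, 0.2969]
orientation: [[-0.991, -0.125, -0.039], [-0.126, 0.992, 0.008], [0.037, 0.013, -0.999]]
ft_force: [0.6, -0.1, -1.2]
opening: 0.131
```

```bash
python3 - <<'E'
from h import *; from workcell import ctrl; import cv2
s=ctrl.sense(); T=np.array(s["tcp_pos"]);O=np.array(s["orientation"]); print(s["t"],T.round(4),O.round(3).tolist())
st=[.5142,.1618,.1225]
p=ctrl.capture("wrist"); im=p["pixels"][:,:,::-1].copy()
def pad(L,th): # paddle local -> world; TCP at local (12,0,182); paddle axes = -tool x, tool y, -tool z, top leaning to +x by th
    d=np.atleast_2d(L)-[.012,0,.182]; x=d[:,0]*np.cos(th)+d[:,2]*np.sin(th); z=-d[:,0]*np.sin(th)+d[:,2]*np.cos(th)
    return T+np.c_[-x,d[:,1],-z]@O.T
pts=[[x,y,z] for x,y,z in[(.006,.02,0),(.006,-.02,0),(.006,.02,.095),(.006,-.02,.095),(.029,0,.116)]]
for th,c in((0,(0,0,255)),(.03,(0,255,0))):
    q=proj(p,pad(pts,th)); print(th,q.round(0).tolist())
    for u in q: cv2.circle(im,tuple(int(v) for v in u),3,c,1)
e=proj(p,pose(st,[[0,-.022,.199],[0,.022,.199],[.065,-.022,.199],[.065,.022,.199]])); print(e.round(0).tolist())
for u in e: cv2.circle(im,tuple(int(v) for v in u),3,(255,0,0),1)
cv2.imwrite("pics/w3.png",im)
print("tool delta/25mm",(O.T@(np.array([.5142,.1618,.311])-T)/.025).round(2))
E
```

```text
9.45 [0.4934 0.1704 0.2969] [[-0.991, -0.125, -0.039], [-0.126, 0.992, 0.008], [0.037, 0.013, -0.999]]
0 [[347.0, 215.0], [300.0, 215.0], [357.0, 245.0], [292.0, 245.0], [325.0, 294.0]]
0.03 [[347.0, 208.0], [300.0, 208.0], [357.0, 241.0], [292.0, 241.0], [325.0, 290.0]]
[[272.0, 283.0], [339.0, 283.0], [275.0, 371.0], [338.0, 371.0]]
tool delta/25mm [-0.76 -0.44 -0.6 ]
```

View pics/w3.png

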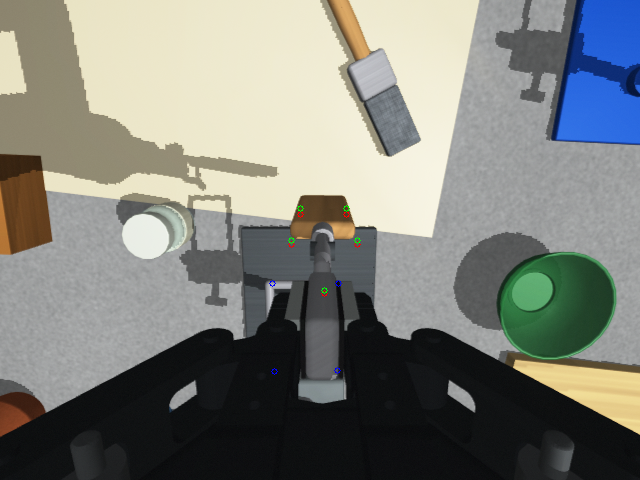

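```bash
python3 - <<'E'
from h import *; from workcell import ctrl
s=ctrl.sense(); T=np.array(s["tcp_pos"]);O=np.array(s["orientation"])
p=ctrl.capture("wrist")
def pad(L,th,x0,y0=0,ph=0):
    d=np.atleast_2d(L)-[x0,y0,.182]; x=d[:,0]*np.cos(th)+d[:,2]*np.sin(th); z=-d[:,0]*np.sin(th)+d[:,2]*np.cos(th)
    return T+np.c_[-x,d[:,1],-z]@O.T
L=[[-.006,-.02,0],[-.006,.02,0],[-.006,-.02,.095],[-.006,.02,.095],[.006,-.02,.095],[.006,.02,.095]]
M=np.array([[300,196],[347.5,196],[291,222],[355,222],[290,238],[356,238]])
o=least_squares(lambda v:(proj(p,pad(L,*v))-M).ravel(),[0.03,.012,0]); print(o.x,(proj(p,pad(L,*o.x))-M).round(1).tolist())
for th in(0,.03,.06): print(th,proj(p,pad(L,th,.012))[::2].round(1).tolist())
E
```

```text
[0.00905798 0.01458144 0.00068087] [[-0.6, -0.0], [-1.3, -0.0], [-1.0, -1.6], [1.7, -1.6], [0.5, 1.7], [0.2, 1.6]]
0 [[300.3, 200.9], [291.3, 225.8], [291.7, 245.0]]
0.03 [[300.1, 194.6], [291.1, 221.8], [291.6, 241.0]]
0.06 [[300.0, 188.4], [290.9, 217.8], [291.5, 237.0]]
```

carry_out([
  [[-0.25,-0.16,-0.1,0.08,-0.3,0],[-0.3,-0.16,-0.1,0,-0.25,0],[-0.25,-0.16,0,0,0,0],[0,0,0,0,0,0],[0,0,0,0,0,0]],
])

```text
t: 9.97
tcp_pos: [0.5175, 0.1556, 0.3019]
orientation: [[-0.993, -0.118, 0.022], [-0.118, 0.993, 0.006], [-0.022, 0.004, -1.0]]
ft_force: [1.6, -0.2, -1.9]
opening: 0.134
```

```bash
cat > st.py <<'E'
from h import *; from workcell import ctrl; import sys
s=ctrl.sense(); T=np.array(s["tcp_pos"]);O=np.array(s["orientation"])
tgt=np.array([.5155,.161,float(sys.argv[1]) if len(sys.argv)>1 else T[2]])
W=np.array([[-np.cos(.1225),-np.sin(.1225),0],[-np.sin(.1225),np.cos(.1225),0],[0,0,-1]]).T
th=-.02; G=W@np.array([[np.cos(th),0,np.sin(th)],[0,1,0],[-np.sin(th),0,np.cos(th)]])
from scipy.spatial.transform import Rotation as R
print(s["t"],T.round(4),"z",O[:,2].round(3),"F",s["ft_force"].round(2) if hasattr(s["ft_force"],"round") else s["ft_force"],"M",np.round(s["wrist_torque"],2))
print("shift",(O.T@(tgt-T)/.025).round(2),"turn",(R.from_matrix(O.T@G).as_rotvec()/np.radians(6)).round(2),"dworld",(tgt-T).round(4))
E
python3 st.py
```

```text
9.9667 [0.5175 0.1556 0.3019] z [ 0.022  0.006 -1.   ] F [ 1.57 -0.19 -1.92] M [ 0.01 -0.   -0.04]
shift [ 0.05  0.22 -0.  ] turn [ 0.03  0.02 -0.04] dworld [-0.002   0.0054  0.    ]
```

carry_out([
  [[0.05,0.1,0.4,0.03,0.02,-0.04],[0,0.1,0.4,0,0,0],[0,0,0,0,0,0],[0,0,0,0,0,0]],
])

```text
t: 10.3
tcp_pos: [0.5159, 0.1602, 0.2791]
orientation: [[-0.993, -0.121, 0.018], [-0.121, 0.993, 0.003], [-0.018, 0.0, -1.0]]
ft_force: [0.6, -0.3, -1.0]
opening: 0.134
```

```bash
python3 st.py; python3 - <<'E'
from workcell import ctrl; import cv2,numpy as np
a=ctrl.capture("scene")["pixels"][195:295,225:325,::-1]; b=ctrl.capture("side")["pixels"][120:220,290:390,::-1]
cv2.imwrite("pics/e1.png",np.hstack([cv2.resize(np.ascontiguousarray(i),None,fx=4,fy=4,interpolation=cv2.INTER_CUBIC) for i in(a,b)]))
E
```

```text
10.3 [0.5159 0.1602 0.2791] z [ 0.018  0.003 -1.   ] F [ 0.59 -0.33 -1.04] M [-0.01 -0.05 -0.03]
shift [ 0.01  0.03 -0.  ] turn [ 0.   -0.02 -0.01] dworld [-0.0004  0.0008  0.    ]
```

View pics/e1.png

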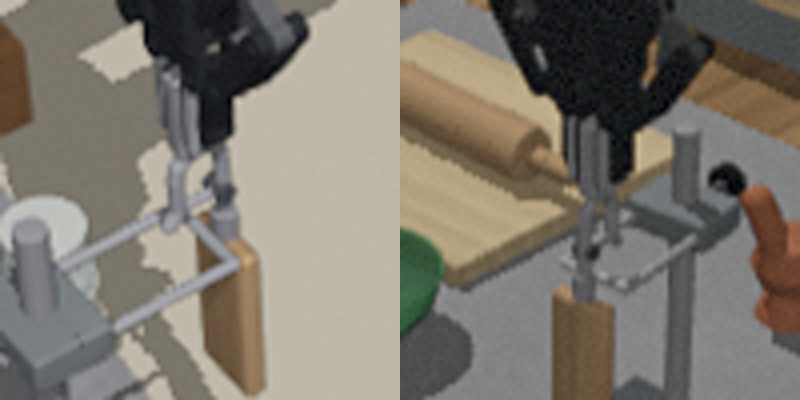

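```bash
python3 - <<'E'
from h import *
c=pickle.load(open("cam.pkl","rb"))
for n,o in(("scene",(225,195,0)),("side",(290,120,400))):
    for nm,l in(("nose",[.017,0,.216]),("collar",[-.012,0,.204]),("bar-",[0,-.022,.199]),("bar+",[0,.022,.199]),("nose y-10",[.017,-.01,.216])):
        u=proj(c[n],pose([.5142,.1618,.1225],[l]))[0]; print(n,nm,((u-o[:2])*4+[o[2],0]).round(0))
E
```

```text
scene nose [170. 224.]
scene collar [225. 215.]
scene bar- [175. 207.]
scene bar+ [232. 263.]
scene nose y-10 [157. 211.]
side nose [611. 237.]
side collar [579. 277.]
side bar- [624. 289.]
side bar+ [562. 263.]
side nose y-10 [626. 243.]
```

The alignment agrees to about 1 mm in both views: the nose at (175,222) and (615,240) is inside the eye, with the spine in front. Next I'll descend by feel.

carry_out([
  [[0,0.03,0.2,0,0,0],[0,0,0.2,0,0,0],[0,0,0.15,0,0,0],[0,0,0,0,0,0],[0,0,0,0,0,0]],
])

```text
t: 10.82
tcp_pos: [0.5161, 0.1614, 0.2646]
orientation: [[-0.992, -0.122, 0.019], [-0.121, 0.993, 0.003], [-0.019, 0.001, -1.0]]
ft_force: [-0.2, 0.4, -1.6]
opening: 0.133
```

carry_out([
  [[0,0,0.1,0,0,0],[0,0,0.1,0,0,0],[0,0,0,0,0,0]],
])

```text
t: 11.07
tcp_pos: [0.5168, 0.1615, 0.2616]
orientation: [[-0.992, -0.122, 0.021], [-0.121, 0.993, 0.003], [-0.021, 0.001, -1.0]]
ft_force: [0.5, 0.1, -1.2]
opening: 0.136
```

carry_out([
  [[0.02,0,0.1,0,0,0],[0,0,0.1,0,0,0],[0,0,0,0,0,0]],
])

```text
t: 11.32
tcp_pos: [0.5172, 0.1616, 0.2614]
orientation: [[-0.992, -0.122, 0.025], [-0.122, 0.993, 0.004], [-0.025, 0.001, -1.0]]
ft_force: [-0.5, -0.5, -1.5]
opening: 0.133
```

carry_out([
  [[0.02,0,0.1,0,0,0],[0,0,0.1,0,0,0],[0,0,0,0,0,0]],
])

```text
t: 11.57
tcp_pos: [0.5181, 0.1618, 0.2616]
orientation: [[-0.992, -0.122, 0.031], [-0.122, 0.993, 0.005], [-0.031, 0.001, -1.0]]
ft_force: [0.5, -0.1, -0.6]
opening: 0.133
```

```bash
python3 st.py
```

```text
11.5667 [0.5181 0.1618 0.2616] z [ 0.031  0.005 -1.   ] F [ 0.48 -0.13 -0.61] M [-0.01  0.04 -0.03]
shift [ 0.11 -0.02 -0.  ] turn [ 0.01  0.1  -0.01] dworld [-0.0026 -0.0008  0.    ]
```

carry_out([
  [[0.1,0,0.2,0,0.12,0],[0,0,0.2,0,0,0]],
])

```text
t: 11.73
tcp_pos: [0.5187, 0.1619, 0.2575]
orientation: [[-0.992, -0.122, 0.029], [-0.122, 0.993, 0.005], [-0.029, 0.001, -1.0]]
ft_force: [-8.2, -2.3, 14.7]
opening: 0.134
```

```bash
python3 st.py
```

```text
11.7333 [0.5187 0.1619 0.2575] z [ 0.029  0.005 -1.   ] F [-8.17 -2.29 14.68] M [-0.32  1.83  0.03]
shift [ 0.13 -0.02 -0.  ] turn [ 0.01  0.09 -0.01] dworld [-0.0032 -0.0009  0.    ]
```

Contact: about 16 N, with -x, so the bar is near the spine. Backing off at once and correcting the x drift.

carry_out([
  [[0,0,-0.35,0,0,0],[0,0,-0.2,0,0,0],[0,0,0,0,0,0]],
])

```text
t: 11.98
tcp_pos: [0.5179, 0.1618, 0.271]
orientation: [[-0.992, -0.122, 0.027], [-0.121, 0.993, 0.004], [-0.028, 0.001, -1.0]]
ft_force: [-1.7, 0.1, 0.4]
opening: 0.133
```

```bash
python3 st.py
```

```text
11.9833 [0.5179 0.1618 0.271 ] z [ 0.027  0.004 -1.   ] F [-1.7   0.06  0.42] M [-0.03  0.3   0.02]
shift [ 0.1  -0.02 -0.  ] turn [ 0.01  0.07 -0.01] dworld [-0.0024 -0.0008  0.    ]
```

carry_out([
  [[0.15,0,-0.1,0,0.12,0],[0.1,0,0,0,0,0],[0,0,0,0,0,0],[0,0,0,0,0,0]],
])

```text
t: 12.32
tcp_pos: [0.5103, 0.1608, 0.2705]
orientation: [[-0.993, -0.121, 0.011], [-0.121, 0.993, 0.002], [-0.011, 0.001, -1.0]]
ft_force: [0.2, -0.2, -0.4]
opening: 0.137
```

```bash
python3 st.py; python3 - <<'E'
from h import *; from workcell import ctrl; import cv2
s=ctrl.sense(); T=np.array(s["tcp_pos"]);O=np.array(s["orientation"])
p=ctrl.capture("wrist"); c=cv2.resize(p["pixels"][170:320,240:400,::-1],None,fx=3,fy=3,interpolation=cv2.INTER_CUBIC)
q=ctrl.capture("side"); d=cv2.resize(np.ascontiguousarray(q["pixels"][130:205,310:370,::-1]),None,fx=5.2,fy=6,interpolation=cv2.INTER_CUBIC)
cv2.imwrite("pics/e2.png",np.hstack([c,d]))
def pad(L,th,x0,y0=0):
    dd=np.atleast_2d(L)-[x0,y0,.182]; x=dd[:,0]*np.cos(th)+dd[:,2]*np.sin(th); z=-dd[:,0]*np.sin(th)+dd[:,2]*np.cos(th)
    return T+np.c_[-x,dd[:,1],-z]@O.T
L=[[-.006,-.02,0],[-.006,-.02,.095],[.006,-.02,.095]]
print(((proj(p,pad(L,.02,.0133))-[240,170])*3).round(0).tolist())
E
```

```text
12.3167 [0.5103 0.1608 0.2705] z [ 0.011  0.002 -1.   ] F [ 0.16 -0.22 -0.38] M [ 0.03 -0.01  0.  ]
shift [-0.21 -0.02  0.  ] turn [ 0.01 -0.09 -0.01] dworld [0.0052 0.0002 0.    ]
[[181.0, 75.0], [153.0, 153.0], [155.0, 211.0]]
```

View pics/e2.png

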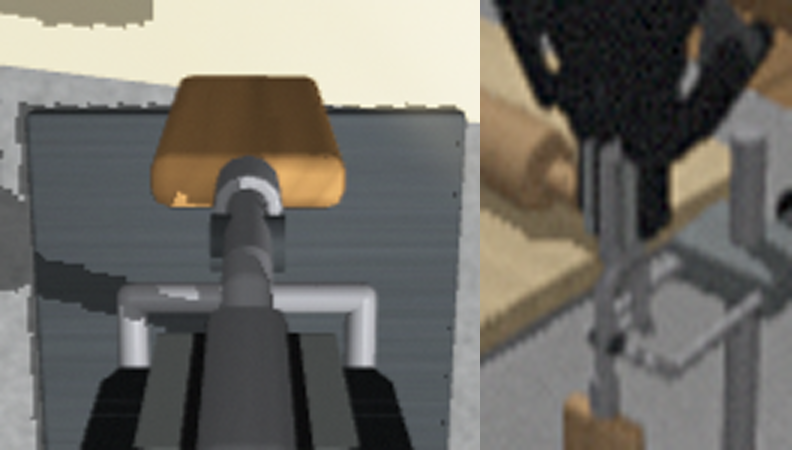

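The paddle sits in the grip as modelled, with no slip. The bar shows in the wrist view at crop rows 285–310, x 118–377. I'll use it to locate the bar relative to the paddle.

```bash
python3 - <<'E'
from h import *; from workcell import ctrl
p=ctrl.capture("wrist"); st=[.5142,.1618,.1225]
for z in(.195,.199,.203):
    for dx in(-.003,0,.003,.006): print(z,dx,((proj(p,pose(st,[[dx,-.025,z],[dx,.025,z],[dx,0,z]]))-[240,170])*3).round(0).tolist())
E
```

```text
0.195 -0.003 [[128.0, 272.0], [384.0, 271.0], [256.0, 272.0]]
0.195 0 [[128.0, 286.0], [384.0, 286.0], [256.0, 286.0]]
0.195 0.003 [[129.0, 301.0], [383.0, 300.0], [256.0, 301.0]]
0.195 0.006 [[129.0, 315.0], [383.0, 315.0], [256.0, 315.0]]
0.199 -0.003 [[126.0, 279.0], [387.0, 278.0], [256.0, 279.0]]
0.199 0 [[126.0, 294.0], [386.0, 293.0], [256.0, 293.0]]
0.199 0.003 [[127.0, 308.0], [386.0, 308.0], [256.0, 308.0]]
0.199 0.006 [[127.0, 323.0], [385.0, 322.0], [256.0, 322.0]]
0.203 -0.003 [[124.0, 286.0], [390.0, 285.0], [257.0, 286.0]]
0.203 0 [[124.0, 301.0], [389.0, 300.0], [257.0, 301.0]]
0.203 0.003 [[125.0, 316.0], [389.0, 315.0], [257.0, 316.0]]
0.203 0.006 [[125.0, 331.0], [388.0, 330.0], [257.0, 330.0]]
```

carry_out([
  [[-0.16,0,0.05,0,-0.08,0],[0,0,0,0,0,0],[0,0,0,0,0,0]],
])

```text
t: 12.72
tcp_pos: [0.5149, 0.1613, 0.269]
orientation: [[-0.992, -0.121, 0.02], [-0.121, 0.993, 0.003], [-0.02, 0.001, -1.0]]
ft_force: [0.1, -0.7, -1.2]
opening: 0.134
```

```bash
python3 st.py .26
```

```text
12.7167 [0.5149 0.1613 0.269 ] z [ 0.02   0.003 -1.   ] F [ 0.1  -0.7  -1.21] M [ 0.05 -0.03 -0.01]
shift [-0.02 -0.02  0.36] turn [ 0.01  0.   -0.01] dworld [ 0.0006 -0.0003 -0.009 ]
```

carry_out([
  [[0,0,0.2,0,0,0],[0,0,0.1,0,0,0],[0,0,0,0,0,0]],
])

```text
t: 12.97
tcp_pos: [0.5155, 0.1614, 0.2615]
orientation: [[-0.992, -0.121, 0.021], [-0.121, 0.993, 0.004], [-0.021, 0.001, -1.0]]
ft_force: [-1.0, -0.4, 1.3]
opening: 0.133
```

carry_out([
  [[0,0,0.12,0,0,0]],
])

```text
t: 13.05
tcp_pos: [0.5156, 0.1615, 0.2599]
orientation: [[-0.992, -0.121, 0.021], [-0.121, 0.993, 0.004], [-0.021, 0.001, -1.0]]
ft_force: [-4.7, -1.4, 7.5]
opening: 0.129
```

```bash
python3 st.py .258
```

```text
13.05 [0.5156 0.1615 0.2599] z [ 0.021  0.004 -1.   ] F [-4.68 -1.36  7.49] M [-0.16  0.92  0.04]
shift [ 0.01 -0.02  0.08] turn [ 0.01  0.01 -0.01] dworld [-0.0001 -0.0005 -0.0019]
```

The contact is stiff with a side force ratio of about 0.6, so it may be at the hinge rather than mid-gate. I'll back off, shift 2.5 mm towards -x and feel again.

carry_out([
  [[0,0,-0.2,0,0,0],[0.1,0,0,0,0,0],[0,0,0,0,0,0]],
])

```text
t: 13.3
tcp_pos: [0.5132, 0.1612, 0.2654]
orientation: [[-0.992, -0.121, 0.022], [-0.121, 0.993, 0.004], [-0.023, 0.001, -1.0]]
ft_force: [-0.6, 0.1, -1.4]
opening: 0.131
```

```bash
python3 st.py .262
```

```text
13.3 [0.5132 0.1612 0.2654] z [ 0.022  0.004 -1.   ] F [-0.58  0.13 -1.45] M [-0.01  0.02 -0.02]
shift [-0.09 -0.02  0.14] turn [ 0.01  0.03 -0.01] dworld [ 0.0023 -0.0002 -0.0034]
```

carry_out([
  [[0,0,0.15,0,0,0],[0,0,0.05,0,0,0]],
])

```text
t: 13.47
tcp_pos: [0.5136, 0.1613, 0.2609]
orientation: [[-0.992, -0.121, 0.024], [-0.121, 0.993, 0.004], [-0.025, 0.001, -1.0]]
ft_force: [-1.4, -0.3, 3.9]
opening: 0.136
```

carry_out([
  [[0,0,0.1,0,0,0]],
])

```text
t: 13.55
tcp_pos: [0.5136, 0.1613, 0.2594]
orientation: [[-0.992, -0.122, 0.025], [-0.121, 0.993, 0.004], [-0.025, 0.001, -1.0]]
ft_force: [-2.9, -1.2, 5.6]
opening: 0.134
```

```bash
python3 st.py .258
```

```text
13.55 [0.5136 0.1613 0.2594] z [ 0.025  0.004 -1.   ] F [-2.93 -1.18  5.61] M [-0.07  0.65  0.  ]
shift [-0.07 -0.02  0.06] turn [ 0.01  0.05 -0.01] dworld [ 0.0019 -0.0003 -0.0014]
```

carry_out([
  [[0.03,0,0.1,0,0.05,0]],
])

```text
t: 13.63
tcp_pos: [0.5135, 0.1613, 0.2578]
orientation: [[-0.992, -0.122, 0.021], [-0.122, 0.993, 0.004], [-0.022, 0.001, -1.0]]
ft_force: [0.7, -0.9, 5.8]
opening: 0.136
```

carry_out([
  [[0.02,0,0.1,0,0,0]],
])

```text
t: 13.72
tcp_pos: [0.5136, 0.1613, 0.2565]
orientation: [[-0.992, -0.122, 0.023], [-0.122, 0.993, 0.004], [-0.024, 0.001, -1.0]]
ft_force: [-1.4, -0.7, 6.1]
opening: 0.132
```

The force plateaus at about 7 N, which matches the sprung gate. Continuing down.

carry_out([
  [[0.02,0,0.12,0,0.03,0],[0.02,0,0.12,0,0.03,0]],
])

```text
t: 13.88
tcp_pos: [0.5145, 0.1614, 0.2537]
orientation: [[-0.992, -0.122, 0.023], [-0.121, 0.993, 0.004], [-0.023, 0.001, -1.0]]
ft_force: [-0.4, 0.0, 8.4]
opening: 0.136
```

carry_out([
  [[0.02,0,0.12,0,0.03,0],[0.02,0,0.12,0,0.03,0]],
])

```text
t: 14.05
tcp_pos: [0.5152, 0.1615, 0.2516]
orientation: [[-0.992, -0.122, 0.022], [-0.121, 0.993, 0.004], [-0.022, 0.001, -1.0]]
ft_force: [-2.8, -0.4, 7.9]
opening: 0.132
```

```bash
python3 st.py .242
```

```text
14.05 [0.5152 0.1615 0.2516] z [ 0.022  0.004 -1.   ] F [-2.76 -0.38  7.87] M [-0.07  0.61  0.05]
shift [-0.   -0.02  0.38] turn [ 0.01  0.02 -0.01] dworld [ 0.0003 -0.0005 -0.0096]
```

carry_out([
  [[0.07,0,0.12,0,0.03,0],[0.05,0,0.12,0,0.03,0]],
])

```text
t: 14.22
tcp_pos: [0.5135, 0.1614, 0.2488]
orientation: [[-0.992, -0.122, 0.019], [-0.121, 0.993, 0.004], [-0.02, 0.002, -1.0]]
ft_force: [-1.9, -0.4, 6.4]
opening: 0.13
```

carry_out([
  [[0.05,0,0.12,0,0.03,0],[0.03,0,0.12,0,0.03,0]],
])

```text
t: 14.38
tcp_pos: [0.5117, 0.1613, 0.2445]
orientation: [[-0.992, -0.122, 0.014], [-0.122, 0.993, 0.003], [-0.014, 0.002, -1.0]]
ft_force: [-3.2, -0.0, 1.7]
opening: 0.133
```

```bash
python3 st.py .24
```

```text
14.3833 [0.5117 0.1613 0.2445] z [ 0.014  0.003 -1.   ] F [-3.22 -0.04  1.71] M [-0.07  0.71  0.04]
shift [-0.15 -0.03  0.18] turn [ 0.02 -0.06 -0.01] dworld [ 0.0038 -0.0003 -0.0045]
```

carry_out([
  [[-0.1,0,0.1,0,-0.04,0],[0,0,0.08,0,0,0]],
])

```text
t: 14.55
tcp_pos: [0.5126, 0.1614, 0.2377]
orientation: [[-0.992, -0.122, 0.012], [-0.122, 0.993, 0.003], [-0.012, 0.002, -1.0]]
ft_force: [0.5, -0.4, -2.4]
opening: 0.133
```

carry_out([
  [[0,0,0.1,0,0,0],[0,0,0,0,0,0]],
])

```text
t: 14.72
tcp_pos: [0.5129, 0.1615, 0.2339]
orientation: [[-0.992, -0.122, 0.013], [-0.122, 0.993, 0.003], [-0.013, 0.002, -1.0]]
ft_force: [-0.8, -0.6, 5.0]
opening: 0.133
```

```bash
python3 st.py .238
```

```text
14.7167 [0.5129 0.1615 0.2339] z [ 0.013  0.003 -1.   ] F [-0.81 -0.6   5.02] M [0.01 0.12 0.02]
shift [-0.1  -0.03 -0.16] turn [ 0.02 -0.07 -0.  ] dworld [ 0.0026 -0.0005  0.0041]
```

The force vanished at 0.238 (the snap) and the rigid crest was met at 0.234. Now the upward tug.

carry_out([
  [[-0.08,0,-0.2,0,-0.04,0],[0,0,-0.15,0,0,0],[0,0,0,0,0,0]],
])

```text
t: 14.97
tcp_pos: [0.5148, 0.1616, 0.2414]
orientation: [[-0.992, -0.122, 0.016], [-0.122, 0.993, 0.003], [-0.016, 0.002, -1.0]]
ft_force: [-0.6, -0.8, -1.2]
opening: 0.132
```

```bash
python3 st.py .25
```

```text
14.9667 [0.5148 0.1616 0.2414] z [ 0.016  0.003 -1.   ] F [-0.58 -0.75 -1.2 ] M [-0.01 -0.05 -0.02]
shift [-0.03 -0.03 -0.34] turn [ 0.01 -0.04 -0.01] dworld [ 0.0007 -0.0006  0.0086]
```

carry_out([
  [[0,0,-0.15,0,0,0],[0,0,-0.1,0,0,0],[0,0,0,0,0,0]],
])

```text
t: 15.22
tcp_pos: [0.5145, 0.1615, 0.2474]
orientation: [[-0.992, -0.121, 0.015], [-0.121, 0.993, 0.003], [-0.015, 0.001, -1.0]]
ft_force: [1.0, -0.6, -0.5]
opening: 0.129
```

carry_out([
  [[0,0,-0.1,0,0,0]],
])

```text
t: 15.3
tcp_pos: [0.5142, 0.1614, 0.2495]
orientation: [[-0.992, -0.121, 0.014], [-0.121, 0.993, 0.003], [-0.014, 0.001, -1.0]]
ft_force: [-0.3, 0.5, -1.6]
opening: 0.132
```

carry_out([
  [[0,0,-0.1,0,0,0]],
])

```text
t: 15.38
tcp_pos: [0.514, 0.1614, 0.2519]
orientation: [[-0.993, -0.121, 0.014], [-0.121, 0.993, 0.003], [-0.014, 0.001, -1.0]]
ft_force: [2.7, 0.7, -11.3]
opening: 0.132
```

carry_out([
  [[0,0,-0.05,0,0,0]],
])

```text
t: 15.47
tcp_pos: [0.5139, 0.1614, 0.2519]
orientation: [[-0.993, -0.121, 0.013], [-0.121, 0.993, 0.003], [-0.013, 0.001, -1.0]]
ft_force: [3.8, -0.8, -10.4]
opening: 0.133
```

The shut gate holds against a tug of about 9 N, so it is locked. Next I'll lower the crest onto the bar.

carry_out([
  [[0,0,0.15,0,0,0],[0,0,0.2,0,0,0],[0,0,0.1,0,0,0],[0,0,0,0,0,0]],
])

```text
t: 15.8
tcp_pos: [0.5139, 0.1613, 0.2402]
orientation: [[-0.993, -0.121, 0.013], [-0.121, 0.993, 0.003], [-0.013, 0.001, -1.0]]
ft_force: [0.7, 1.3, -1.7]
opening: 0.126
```

```bash
python3 st.py .2345
```

```text
15.8 [0.5139 0.1613 0.2402] z [ 0.013  0.003 -1.   ] F [ 0.7   1.29 -1.74] M [ 0.02 -0.01 -0.05]
shift [-0.06 -0.02  0.23] turn [ 0.01 -0.07 -0.01] dworld [ 0.0016 -0.0003 -0.0057]
```

carry_out([
  [[-0.03,0,0.1,0,0,0],[0,0,0.08,0,0,0],[0,0,0,0,0,0]],
])

```text
t: 16.05
tcp_pos: [0.5149, 0.1615, 0.2356]
orientation: [[-0.993, -0.122, 0.013], [-0.121, 0.993, 0.003], [-0.013, 0.001, -1.0]]
ft_force: [-0.2, -0.1, -1.3]
opening: 0.132
```

```bash
python3 st.py .2345
```

```text
16.05 [0.5149 0.1615 0.2356] z [ 0.013  0.003 -1.   ] F [-0.16 -0.09 -1.33] M [-0.02  0.02 -0.07]
shift [-0.02 -0.02  0.05] turn [ 0.01 -0.06 -0.01] dworld [ 0.0006 -0.0005 -0.0011]
```

carry_out([
  [[0,0,0.06,0,0,0],[0,0,0,0,0,0]],
])

```text
t: 16.22
tcp_pos: [0.515, 0.1615, 0.2341]
orientation: [[-0.993, -0.121, 0.013], [-0.121, 0.993, 0.003], [-0.013, 0.001, -1.0]]
ft_force: [0.4, 0.1, -1.8]
opening: 0.133
```

carry_out([
  [[0,0,0,0,0,0],[0,0,0,0,0,0],[0,0,0,0,0,0],[0,0,0,0,0,0],[0,0,0,0,0,0],[0,0,0,0,0,0]],
], jaw=0.7)

```text
t: 16.72
tcp_pos: [0.5162, 0.1617, 0.2366]
orientation: [[-0.992, -0.122, 0.017], [-0.121, 0.993, 0.004], [-0.018, 0.002, -1.0]]
ft_force: [-0.3, 0.5, -1.1]
opening: 0.698
```

carry_out([
  [[0,0,-0.3,0,0,0],[0,0,-0.5,0,0,0],[0,0,-0.7,0,0,0],[0,0,-0.9,0,0,0],[0,0,-0.9,0,0,0],[0,0,-0.6,0,0,0],[0,0,0,0,0,0],[0,0,0,0,0,0],[0,0,0,0,0,0],[0,0,0,0,0,0],[0,0,0,0,0,0],[0,0,0,0,0,0],[0,0,0,0,0,0],[0,0,0,0,0,0],[0,0,0,0,0,0],[0,0,0,0,0,0],[0,0,0,0,0,0],[0,0,0,0,0,0],[0,0,0,0,0,0],[0,0,0,0,0,0]],
])

```text
t: 18.38
tcp_pos: [0.5125, 0.161, 0.339]
orientation: [[-0.993, -0.122, 0.012], [-0.122, 0.993, 0.003], [-0.012, 0.001, -1.0]]
ft_force: [0.0, -1.2, -0.1]
opening: 0.7
```

carry_out([
  [[0,0,0,0,0,0],[0,0,0,0,0,0],[0,0,0,0,0,0],[0,0,0,0,0,0],[0,0,0,0,0,0],[0,0,0,0,0,0],[0,0,0,0,0,0],[0,0,0,0,0,0],[0,0,0,0,0,0],[0,0,0,0,0,0],[0,0,0,0,0,0],[0,0,0,0,0,0],[0,0,0,0,0,0],[0,0,0,0,0,0],[0,0,0,0,0,0],[0,0,0,0,0,0],[0,0,0,0,0,0],[0,0,0,0,0,0],[0,0,0,0,0,0],[0,0,0,0,0,0]],
])

```text
t: 20.05
tcp_pos: [0.5126, 0.1611, 0.3395]
orientation: [[-0.993, -0.122, 0.012], [-0.122, 0.993, 0.003], [-0.013, 0.001, -1.0]]
ft_force: [0.2, 0.8, -0.1]
opening: 0.698
```

carry_out([
  [[0,0,0,0,0,0],[0,0,0,0,0,0],[0,0,0,0,0,0],[0,0,0,0,0,0],[0,0,0,0,0,0],[0,0,0,0,0,0],[0,0,0,0,0,0],[0,0,0,0,0,0],[0,0,0,0,0,0],[0,0,0,0,0,0],[0,0,0,0,0,0],[0,0,0,0,0,0],[0,0,0,0,0,0],[0,0,0,0,0,0],[0,0,0,0,0,0],[0,0,0,0,0,0],[0,0,0,0,0,0],[0,0,0,0,0,0],[0,0,0,0,0,0],[0,0,0,0,0,0]],
])

```text
t: 21.72
tcp_pos: [0.5126, 0.1611, 0.3395]
orientation: [[-0.993, -0.121, 0.012], [-0.121, 0.993, 0.003], [-0.013, 0.001, -1.0]]
ft_force: [-0.1, -0.5, 0.0]
opening: 0.704
```

```bash
python3 - <<'E'
from workcell import ctrl; import cv2,numpy as np
a=ctrl.capture("scene")["pixels"]; q=ctrl.capture("side")["pixels"]
c=[cv2.resize(np.ascontiguousarray(i[:,:,::-1]),None,fx=4,fy=4,interpolation=cv2.INTER_CUBIC) for i in(a[195:325,215:315],q[120:250,300:400])]
cv2.imwrite("pics/f1.png",np.hstack(c))
for k in range(10): r=ctrl.capture("side")["pixels"]
d=np.abs(r[120:290,280:410].astype(int)-q[120:290,280:410]).max(2); print("diff",(d>40).sum(),d.max())
E
```

```text
diff 0 27
```

View pics/f1.png

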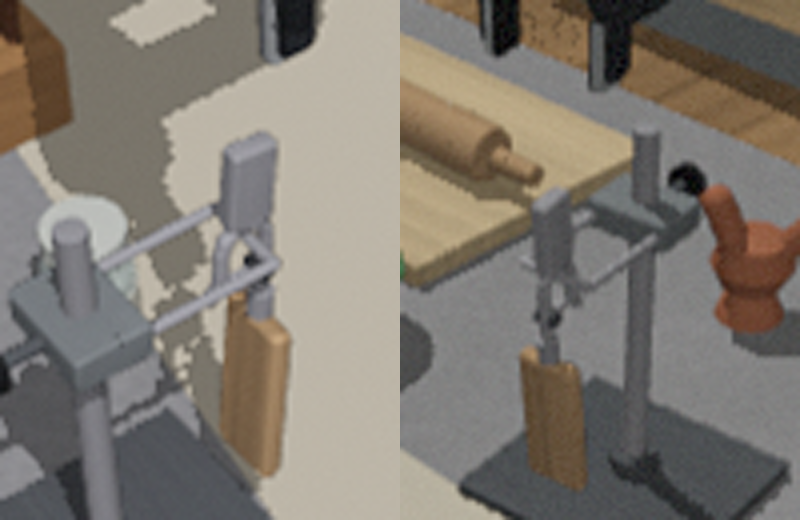

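The paddle hangs from the eye with the bar inside the hook (bar at about (255,250) left and (545,270) right). It is still, and the gripper is well clear. Handing in.

```bash
python3 -c "
from workcell import ctrl; print(ctrl.finish_job())"
```

```text
the job is handed in; nothing more can be done
None
```

The paddle is clipped onto the eye of the grey stand, and it hangs there at rest with the gripper open and about 10 cm clear. I handed the job in at about 22 s of the 72 s allowed.

- **Pick-up:** I gripped the tab with 60 N; it did not slip in the grip.
- **Clipping on:** Pressing at mid-mouth, the gate pushed back with about 7–10 N. That vanished at a tool height of 0.238 m, and the rigid crest was met 4 mm lower at about 6.5 N.
- **Tug:** Pulling up, the shut gate took about 9 N at the height expected for a shut gate, and it held.
- **Last checks:** The pictures show the bar inside the hook and the paddle hanging free. Two side pictures about half a second apart showed no movement.

**What went less well:** my first press came down about 3 mm off centre and briefly loaded the eye with about 18 N. That is under the 22 N limit but not gentle. I backed off and approached again. A second try, only slightly off, reached about 10 N, so I shifted 2.5 mm before the press that worked.

I did not measure the positions of the other things at the end. The only contact forces I saw were at the eye.

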